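# Take the middle sorting case out of the stack on the sloping stand

### The arm

A 6-joint arm with a two-finger parallel gripper is mounted at the origin on the work surface. World frame = base frame: x ahead of the robot, y to its left, z up, the work surface at z = 0. Lengths are in mm, angles in rad, forces in N, time in s.
With the tool pointing down it reaches from about 325 to 775 mm from the base axis. Payload 9.3 kg.
Tool frame: the origin (TCP) lies on the mounting face of the last link; the fingertips stand 173 mm ahead of it and the grasp point (between the pads) lies 155 mm ahead of it; y points along the fingers, z is the direction in which the jaws open and shut, and the axes are right-handed (so a half turn about y gives the same grasp; the last joint's range is limited). The gripper opens to 85 mm and grips with 20 to 120 N. Pads are 22 mm wide; open, the fingers measure 114 mm over their backs; the gripper's body (76 mm by 85 mm) begins 54 mm behind the grasp point. The pads swing forward as they close: fully open they stand 13 mm farther back than shut.
Start: joints at [1.15, 0.259, 0.021, 1.334, 0, 1.418], TCP at [145.537, 530.393, 404.679] pointing down, gripper open.
Joint ranges: [-3.04, 3.04], [-0.91, 1.82], [-1.04, 1.36], [-1.92, 1.95], [-1.52, 1.45], [-3.14, 3.14]. Speed limits (rad/s): [2.22, 2.22, 2.79, 3.14, 3.14, 3.14].

### API

Orientations are given as a unit quaternion [x, y, z, w].
In Python, from workcell import r, planner, viewer gives the robot as it stands. The module is installed in compiled form; this text tells all that it offers. Calls block until the motion is done:
- r.move_to(position, orientation): joint-space move of the TCP to a pose.
- r.line_to(position, attitude=None, rate=150): straight line of the TCP; attitude=None keeps the orientation; rate is the mean speed in mm/s.
- r.goto_joints(angles): joint-space move.
- r.grip(opening, effort=None): finger opening in mm; effort is the grip in N (None keeps the last); returns when the fingers have stopped.
- r.pause(seconds).
- planner.ik(position, orientation): joint angles nearest the present ones, or None.
- viewer.camera(name): name is "side" or "top"; returns the picture (480x640x3 uint8, blue, green, red); there is no depth.
- viewer.camera_model(name): a dict with "camera_matrix" (3x3 intrinsics, pixels), "k1" (the pictures are not rectified: a ray, as slopes to the right and down, at radius r is drawn at 1 + k1 r^2 times it, then the intrinsics apply), "view" (4x4, takes a point from world to camera coordinates). Camera axes: x right, y down, z forward; pixel columns grow to the right and rows downward; lengths in mm; the calibration is good to about 2 mm. A picture is of the moment at which its call begins. camera_model takes no time and is no camera call.
A pose or a line that the arm cannot do raises r.IKError and nothing moves.
- r.sign_off(): hands the job in, once; it reports no verdict.
Readings, each from a call of its own:
- r.read_clock(): time.
- r.read_joint_pos(): joint angles.
- r.read_joint_vel(): joint speeds.
- r.read_joint_efforts(): joint torques, N m.
- r.read_tool_pos(): TCP position.
- r.read_ee_rot(): TCP orientation.
- r.read_contact_force(): force on the tool from outside, world axes, zero at the start.
- r.read_torque(): the same for the moment, N m.
- r.read_opening(): finger opening in mm.
Only numpy, scipy, OpenCV 4.12 (cv2) and the standard library are available. Lean on these libraries where they do the work, as an engineer would, in place of code of your own. Each camera call takes 0.05 s, during which the arm holds its last target. There are 200 camera calls.

### The job

Three sorting cases are stacked on the sloping stand; the middle one is wanted. Lift the top case off and put it aside, set the middle case down flat in the plywood carrying tray, roughly in the middle of the tray and lengthwise in it, and then put the top case back on the bottom case so that its foot is fully home in the recess of the lid, with the bottom case still in its place on the stand; the bottom case does not lie exactly under the others, so feel for its recess. Set the cases down gently and never tip them over, let go of everything, and leave the other things on the table where they are.

Things in the scene. Friction and masses are not known exactly. Their poses are not given: they have to be found in the camera images.
- top_centre (a point): Top one of three closed white plastic sorting cases stacked on the sloping stand: 66 wide (own x) x 150 long (own y) x 38 high (own z), 0.2 to 0.4 kg. Side faces are flat from 6 above the underside to the top. Under it is a foot 55 x 139, 6 high. It may go back end for end. Point: the case's centre, 19 above its underside.
- middle_centre (a point): Middle case, as the top one but its foot is 55 x 127. Point: its centre. Every lid has a raised rim 4 wide, 4 high, flush with the sides, round a recess 58 x 142; the foot of the case above sits in it, so stacked cases are 34 apart along z. A foot not in its recess rides 4 too high, on the rim. The top case's foot has 1.5 play each way; the middle one's has 7.5 lengthwise.
- stand_seat (a point): Fixed stand; board 190 long (own y, level), sloping down to the robot at 25 degrees (0.436 rad), own x up the slope. Point: middle of the board's face, 65 above the table, z square to it. On it lies the bottom case, built as the top one, its place not reported: held by a rim and a 22 high ledge on the low side, up to 6 off-centre along y, 1.4 down-slope. Layers lie parallel to the board.
- tray_in (a point): Fixed open plywood carrying tray, empty; inside 128 (own x) x 192 (own y), walls 6 thick, 30 high outside, floor 6 thick. Point: centre of the inner floor, z up. It is on the left or the right of the stand.
- mat_top (a point): Fixed cork mat 140 (own x) x 210 (own y) x 6 thick, bare: room to put a case down for the time being. Point: centre of its top, z up. On the other side of the stand from the tray.
- reel: bystander: wooden reel standing on the table, diameter 72, 45 high; origin at the centre of its underside
- pot: bystander: terracotta pot, diameter 90, 85 high; origin at the centre of its underside
- jar: bystander: glass jar with steel cap, diameter 72, 100 high; origin at the centre of its underside
- tin: bystander: brass tin, diameter 74, 75 high; origin at the centre of its underside
- offcut: bystander: dark wood block 50 x 120 x 35 high; origin at the centre of its underside
- spool: bystander: white plastic spool, diameter 84, 35 high; origin at the centre of its underside
Things that resemble listed ones, but are neither listed nor needed, are in the scene too. Leave any yellow look-alike of the part that bears middle_centre alone.

How it is judged (in metres and radians):
On the way, in this order (a step that is already met when the one before it is completed fails the run):
1. the top case is off the stack, well clear of the middle case (distance between top_centre and middle_centre above 0.12 m), for 0.2 s.
2. the middle case lies flat in the tray, let go, while the top case is not on the bottom one (x of middle_centre in the frame of tray_in between -0.034 and 0.034 m and y of middle_centre in the frame of tray_in between -0.03 and 0.03 m and z of middle_centre in the frame of tray_in between 0.014 and 0.024 m and angle between middle_centre's own z axis and vertical below 0.08 rad and linear speed of middle_case below 0.02 m/s and contact force between the fingers and middle_case below 0.1 N and distance between top_centre and stand_seat above 0.12 m), for 0.2 s.
At the end, for the whole second after the job is handed in: Middle case flat in the tray, within 34 mm across, 30 mm along of its centre; top case home on the bottom one on the stand: centre 50.5 to 54.3 mm above the board along its normal, within 7 mm (slope) and 9.5 mm (level) of its middle, parallel to it (0.018 rad), turn 0.06 rad; all let go (x of middle_centre in the frame of tray_in between -0.034 and 0.034 m and y of middle_centre in the frame of tray_in between -0.03 and 0.03 m and z of middle_centre in the frame of tray_in between 0.014 and 0.024 m and angle between middle_centre's own z axis and vertical below 0.08 rad and linear speed of each of middle_case, top_case below 0.02 m/s and contact force between the fingers and middle_case below 0.1 N and z of top_centre in the frame of stand_seat between 0.0505 and 0.0543 m and x of top_centre in the frame of stand_seat between -0.007 and 0.007 m and y of top_centre in the frame of stand_seat between -0.0095 and 0.0095 m and angle between the z axis of top_centre and the z axis of stand_seat, either way round below 0.018 rad and angle between the y axis of top_centre and the y axis of stand_seat, either way round below 0.06 rad and contact force between the fingers and top_case below 0.1 N); the robot touches nothing.
It fails at once if a bystander is pushed more than 25 mm or knocked over (distance of any of reel, pot, jar, tin, offcut, spool from where it was at the start of the episode above 0.025 m or angle between any of reel, pot, jar, tin, offcut, spool's own z axis and vertical above 0.5 rad).
It fails at once if a case is tipped more than 63 degrees from upright (angle between any of top_centre, middle_centre's own z axis and vertical above 1.1 rad).
It fails at once if a case is dropped or slammed: more than 90 N between the top and bottom cases, or between the middle case and the tray (contact force between top_case and bottom_case above 90 N or contact force between middle_case and tray above 90 N).
It also fails if it takes over 72 s, if anything falls off the work surface, if the arm or the gripper's body presses on something with over 40 N, if the wrist force passes 120 N, or if a joint passes its speed limit or range.

## Working session

There is one attempt and no reset: what is moved stays moved. The work goes in short steps, each a Python script; the robot and the scene stay as the last script left them, time stands still between calls to the robot, and variables do not carry over. Pictures are saved under pics/ and viewed, about 8 in all and at most 12, crops included, and the job is handed in when it is done.

```bash
mkdir -p pics; python3 - <<'E'
from workcell import r, planner, viewer
import cv2, numpy as np
np.set_printoptions(precision=4,suppress=True)
for n in("top","side"):
    cv2.imwrite(f"pics/{n}0.png",viewer.camera(n)); print(n,viewer.camera_model(n))
print(r.read_ee_rot(),r.read_tool_pos(),r.read_clock(),r.read_opening(),r.read_contact_force())
E
```

```text
top {'camera_matrix': array([[548.9719,   0.    , 314.0102],
       [  0.    , 548.9719, 244.1725],
       [  0.    ,   0.    ,   1.    ]]), 'k1': -0.17296171910666008, 'view': array([[   0.0196,   -0.9998,    0.0052,  -42.8861],
       [  -0.9844,   -0.0202,   -0.1748,  530.1778],
       [   0.1749,   -0.0017,   -0.9846, 1452.0636],
       [   0.    ,    0.    ,    0.    ,    1.    ]])}
side {'camera_matrix': array([[549.996 ,   0.    , 323.2417],
       [  0.    , 549.996 , 241.9838],
       [  0.    ,   0.    ,   1.    ]]), 'k1': -0.1002988482062147, 'view': array([[  -0.9834,   -0.1808,    0.0169,  512.4799],
       [  -0.1092,    0.5142,   -0.8507,  189.7754],
       [   0.1451,   -0.8384,   -0.5254, 1107.3657],
       [   0.    ,    0.    ,    0.    ,    1.    ]])}
[ 0.7012 -0.0945  0.0943 -0.7004] [145.5001 530.3617 404.1165] 0.1 85.53786691434433 [-0.4171 -0.7654 -0.225 ]
```

View pics/top0.png

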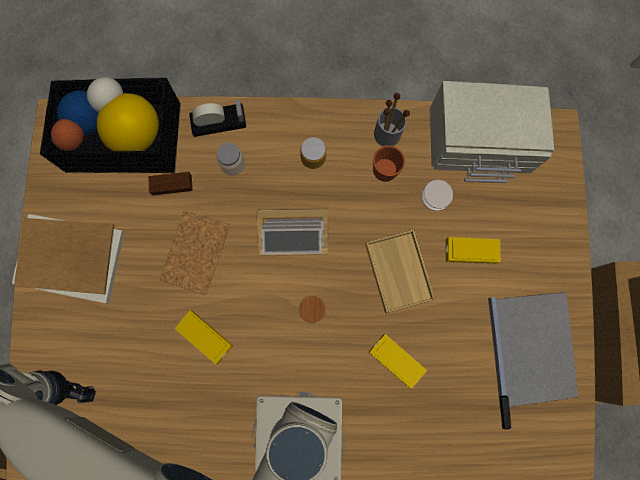

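View pics/side0.png

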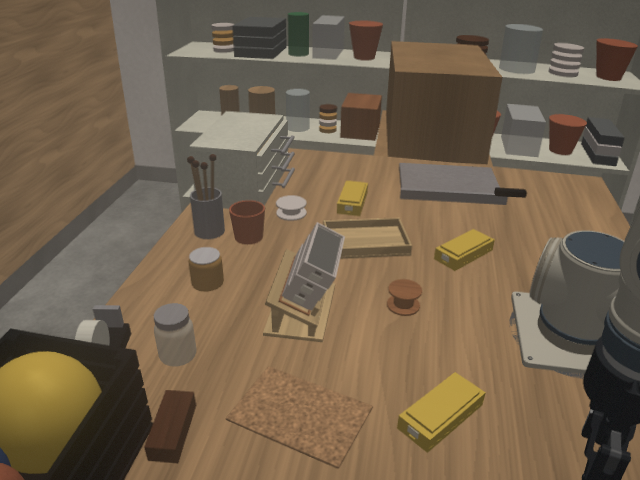

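The top view shows the stack at about (293,235), the tray at (400,271) and the mat at (195,252). The reel is at (312,308). The side view shows the stack at about (315,265). I'll zoom in on the stack next.

```bash
python3 - <<'E'
import cv2, numpy as np
a=cv2.imread("pics/top0.png")[200:262,248:338]; b=cv2.imread("pics/side0.png")[215:345,260:360]
a=cv2.resize(a,None,fx=4.8,fy=4.8,interpolation=cv2.INTER_CUBIC); b=cv2.resize(b,None,fx=3.6,fy=3.6,interpolation=cv2.INTER_CUBIC)
H=max(a.shape[0],b.shape[0]); c=np.zeros((H,a.shape[1]+b.shape[1],3),np.uint8)
c[:a.shape[0],:a.shape[1]]=a; c[:b.shape[0],a.shape[1]:]=b
cv2.imwrite("pics/z0.png",c); print(a.shape,b.shape)
E
cat > h.py <<'E'
from workcell import r, planner, viewer
import cv2, numpy as np
from scipy.spatial.transform import Rotation as R
np.set_printoptions(precision=4,suppress=True)
def ray(n,uv):
    m=viewer.camera_model(n);K=m["camera_matrix"];V=m["view"]
    d=(np.array(uv,float)-K[:2,2])/[K[0,0],K[1,1]]; s=d.copy()
    for _ in range(30): s=d/(1+m["k1"]*(s@s))
    Rm=V[:3,:3]; return -Rm.T@V[:3,3], Rm.T@np.array([s[0],s[1],1])
def plane(n,uv,z):
    o,d=ray(n,uv); return o+d*(z-o[2])/d[2]
def tri(a,b):
    (o,d),(p,e)=ray("top",a),ray("side",b)
    t=np.linalg.lstsq(np.c_[d,-e],p-o,rcond=None)[0]
    x,y=o+d*t[0],p+e*t[1]; return (x+y)/2,np.linalg.norm(x-y)
def proj(n,X):
    m=viewer.camera_model(n);K=m["camera_matrix"];V=m["view"]
    c=V[:3,:3]@np.array(X)+V[:3,3]; s=c[:2]/c[2]; return K[:2,:2]@(s*(1+m["k1"]*(s@s)))+K[:2,2]
E
```

```text
(298, 432, 3) (468, 360, 3)
```

View pics/z0.png

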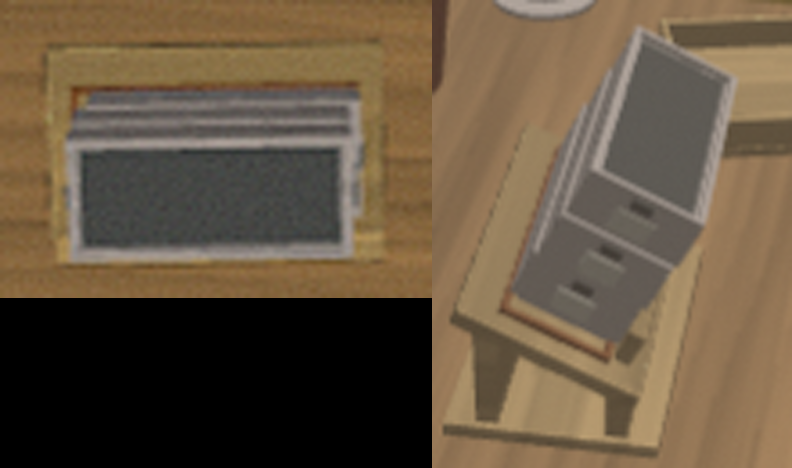

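The zoom shows clear lid corners in both views and the board with its orange rim. I'll triangulate the top case and cast rays for the tray and mat.

```bash
cat > loc.py <<'E'
from h import *
from scipy.optimize import least_squares
def quad(n,box,lo,hi,z):
    """corners (world, plane z) of largest HSV blob in box"""
    im=cv2.imread(f"pics/{n}0.png"); x0,y0,x1,y1=box
    m=np.zeros(im.shape[:2],np.uint8); h=cv2.cvtColor(cv2.GaussianBlur(im,(5,5),0),cv2.COLOR_BGR2HSV)
    m[y0:y1,x0:x1]=cv2.inRange(h,lo,hi)[y0:y1,x0:x1]
    c=max(cv2.findContours(m,0,2)[0],key=cv2.contourArea); return cv2.boxPoints(cv2.minAreaRect(c))
tz=lambda x,y:(x/4.8+248-.4,y/4.8+200-.4); sz=lambda x,y:((x-432)/3.6+260-.36,y/3.6+215-.36)
T=[tz(66,140),tz(355,133),tz(350,256),tz(72,262)]
S=[sz(592,170),sz(638,27),sz(735,80),sz(703,222)]
for a,b in zip(T,S): print("lid",*tri(a,b))
L=[(33,75,19),(33,-75,19),(-33,-75,19),(-33,75,19)]
def Rb(yaw): return R.from_euler("z",yaw)*R.from_euler("y",-0.436)
def f(p):
    X=Rb(p[3]/100).apply(L)+p[:3]
    return np.concatenate([np.r_[proj("top",x)-t,proj("side",x)-s] for x,t,s in zip(X,T,S)])
o=least_squares(f,[530,10,145,0],loss="soft_l1"); print("top case",o.x[:3],"yaw",o.x[3]/100); print(o.fun.reshape(-1,4))
for n,a,b in (("hi+y",tz(48,46),sz(455,317)),("hi-y",tz(384,42),sz(530,125))): print("board",n,*tri(a,b))
def rect(c):
    c=np.array(c); e=[np.linalg.norm(c[i]-c[(i+1)%4]) for i in range(4)]; l=(c[1]-c[2])
    print(c[:,:2].tolist(),"ctr",c.mean(0),"edges",np.round(e,1),"yaw of long axis",np.arctan2(*-( (c[1]-c[2])+(c[0]-c[3]))[:2]*[1,-1]))
rect([plane("top",p,30) for p in((366,243),(412,230),(433,298),(388,312))])
rect([plane("top",p,6) for p in((184,211),(229,227),(207,293),(161,278))])
for n,p,z in(("reel",(312,308),45),("pot",(389,160),85),("jar",(229,153),100),("tin",(314,147),75),("spool",(438,195),35),("offcut",(170,182),35)): print(n,plane("top",p,z)[:2])
print(R.from_quat(r.read_ee_rot()).as_matrix())
E
python3 loc.py
```

```text
lid [543.3096 100.9681 171.9718] 3.9376507358772046
lid [549.4845 -50.3128 171.2659] 5.477438578579749
lid [490.2931 -49.0928 143.3217] 2.3668344890649493
lid [484.2296  98.0724 145.5973] 1.2427288461476957
top case [524.6085  25.0601 140.5922] yaw 0.038918217242064505
[[ 0.0963  0.7023 -1.159  -0.2128]
 [-0.458   1.0724 -1.3574 -0.2271]
 [ 0.8946  0.7103 -0.061  -0.8732]
 [-0.1234  0.52   -0.1547  0.8486]]
board hi+y [614.5514 121.7117  81.888 ] 5.856588236391215
board hi-y [619.5326 -67.1146  84.9199] 6.567320990002157
[[540.1728861280919, -176.07681672940254], [579.7359792964007, -305.0713287072609], [390.63637054407263, -361.66696200982943], [350.74138139604617, -237.11631230508988]] ctr [ 465.3217 -269.9829   30.    ] edges [134.9 197.4 130.8 199. ] yaw of long axis -1.2694906927809793
[[626.9748051274667, 341.7719836367135], [582.608883233703, 209.34187131567904], [394.1508921838604, 262.58795933354236], [432.75330793963144, 395.9504290335727]] ctr [509.122  302.4131   6.    ] edges [139.7 195.8 138.8 201.6] yaw of long axis -1.8444695268269922
reel [357.1503 -30.2493]
pot [ 764.0588 -234.2469]
jar [769.9304 205.3128]
tin [800.3164 -26.7588]
spool [ 681.555  -380.2999]
offcut [704.3335 381.1854]
[[ 0.9644 -0.0005  0.2646]
 [-0.2646 -0.0011  0.9644]
 [-0.0002 -1.     -0.0012]]
```

```bash
sed -i 's/^o=least_squares.*/o=least_squares(lambda q:f([q[0],q[1],143.2,q[2]]),[530,10,0],loss="soft_l1"); print("fixed z",o.x); print(o.fun.reshape(-1,4))/' loc.py
cat >> h.py <<'E'
def quat(app,jaw):
    y=np.array(app)/np.linalg.norm(app); z=np.array(jaw)-np.dot(jaw,y)*y; z/=np.linalg.norm(z)
    return R.from_matrix(np.c_[np.cross(y,z),y,z]).as_quat()
def board(yaw):
    Q=(R.from_euler("z",yaw)*R.from_euler("y",-0.436)).as_matrix(); return Q[:,0],Q[:,1],Q[:,2]  # u,v,n. u up-slope
E
python3 loc.py | sed -n 5,12p
python3 - <<'E'
from h import *
u,v,n=board(.035); c=np.array([525,25,143.2])
print(u,v,n)
for s in(1,-1):
    print("stk",s,planner.ik(c+159*n,quat(-n,s*u)),planner.ik(c+230*n,quat(-n,s*u)))
    a=.29; print("tray",s,planner.ik([465,-270,185],quat([0,0,-1],[-s*np.sin(a),s*np.cos(a),0])))
    a=-.275; print("mat",s,planner.ik([509,302,185],quat([0,0,-1],[-s*np.sin(a),s*np.cos(a),0])))
E
```

```text
fixed z [524.2797  26.1046   3.9247]
[[-0.4185  0.6233 -1.0956 -1.0611]
 [-0.8611  0.9715 -1.2987 -1.0635]
 [ 0.5047  0.6581  0.0548 -1.6806]
 [-0.6224  0.4886 -0.0179  0.0365]]
board hi+y [614.5514 121.7117  81.888 ] 5.856588236391215
board hi-y [619.5326 -67.1146  84.9199] 6.567320990002157
[[540.1728861280919, -176.07681672940254], [579.7359792964007, -305.0713287072609], [390.63637054407263, -361.66696200982943], [350.74138139604617, -237.11631230508988]] ctr [ 465.3217 -269.9829   30.    ] edges [134.9 197.4 130.8 199. ] yaw of long axis -1.2694906927809793
[0.9059 0.0317 0.4223] [-0.035   0.9994 -0.    ] [-0.4221 -0.0148  0.9064]
stk 1 [-0.1555  0.0405 -0.6223  0.4789  0.0801  1.3977] [-0.1709 -0.0724 -0.5486  0.6667  0.0865  1.3837]
tray 1 [-0.6822  0.3978 -0.3794  0.7935  0.     -0.9722]
mat 1 [ 0.3938  0.4732 -0.2446  0.853   0.      0.6688]
stk -1 [-0.1555  0.0405 -0.6223  0.4789  0.0801 -1.7439] [-0.1709 -0.0724 -0.5486  0.6667  0.0865 -1.7579]
tray -1 [-0.6822  0.3978 -0.3794  0.7935  0.      2.1694]
mat -1 [ 0.3938  0.4732 -0.2446  0.853   0.     -2.4728]
```

```bash
cat >> h.py <<'E'
def st(tag,*ax):
    F=r.read_contact_force(); print(tag,"t%.1f"%r.read_clock(),"open %.1f"%r.read_opening(),"F",np.round(F,1),"proj",[round(float(F@a),1) for a in ax],r.read_tool_pos())
def grasp(u,v,n,effort=40,g0=20):
    """close gently, centre on the case by force, then grip firmly"""
    b=r.read_contact_force(); r.grip(74); r.grip(55,g0)
    for _ in range(6):
        f=(r.read_contact_force()-b)@u; print("  fu %.1f"%f)
        if abs(f)<3: break
        r.line_to(r.read_tool_pos()+u*np.clip(f*.1,-1,1),rate=20)
    r.grip(55,effort)
E
python3 - <<'E'
from h import *
u,v,n=board(.035); c=np.array([524.5,25.6,143.2]); q=quat(-n,u)
r.move_to(c+240*n,q); st("above",u,v,n)
r.line_to(c+159*n,rate=100); st("down",u,v,n)
cv2.imwrite("pics/side1.png",viewer.camera("side")); cv2.imwrite("pics/top1.png",viewer.camera("top"))
grasp(u,v,n); st("grip",u,v,n)
a=cv2.imread("pics/side1.png")[180:330,240:400]; cv2.imwrite("pics/z1.png",cv2.resize(a,None,fx=4,fy=4,interpolation=2))
E
```

```text
above t2.3 open 85.6 F [0.  0.3 0.8] proj [0.4, 0.3, 0.7] [423.3057  22.4964 360.7998]
down t3.2 open 85.3 F [ 0.4 -0.1  0.6] proj [0.6, -0.1, 0.3] [457.4459  23.3197 287.7261]
  fu -1.3
grip t4.1 open 65.2 F [-5.5 -0.2  7.5] proj [-1.8, -0.0, 9.1] [457.2118  23.2405 287.6489]
```

View pics/z1.png

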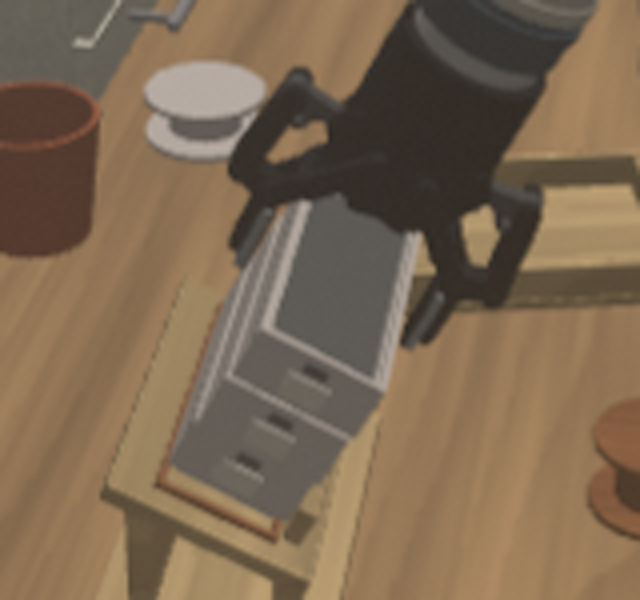

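The picture shows the jaws straddling the top case, centred between (245,245) and (425,320). The grip then closed at 65 mm with little side force. Next I lift it and put it on the mat.

```bash
cat >> h.py <<'E'
def lower(n,dist,thr,step=1.0,rate=25,base=None):
    """step along -n until force along n exceeds thr above base; returns travelled"""
    b=r.read_contact_force()@n if base is None else base; p=np.array(r.read_tool_pos()); s=0
    while s<dist:
        s+=step; r.line_to(p-n*s,rate=rate)
        f=r.read_contact_force()@n-b
        if f>thr: break
    print("  lowered %.1f f %.1f z %.1f"%(s,f,r.read_tool_pos()[2])); return s
E
python3 - <<'E'
from h import *
u,v,n=board(.035); z=np.array([0,0,1.])
p=np.array(r.read_tool_pos())
r.line_to(p+15*n,rate=40); st("l15",u,v,n)
r.line_to(p+90*n,rate=150); st("l90",u,v,n)
cv2.imwrite("pics/side2.png",viewer.camera("side")); cv2.imwrite("pics/top2.png",viewer.camera("top"))
a=-.275; q=quat(-z,[-np.sin(a),np.cos(a),0])
r.move_to([509,302,260],q); r.pause(.2)
r.line_to([509,302,192],rate=100); st("near",z)
lower(z,14,4); st("touch",z)
A=cv2.imread("pics/side2.png")[150:350,240:400]; B=cv2.imread("pics/top2.png")[190:265,245:340]
A=cv2.resize(A,None,fx=2.5,fy=2.5,interpolation=2); B=cv2.resize(B,None,fx=4,fy=4,interpolation=2)
C=np.zeros((500,780,3),np.uint8); C[:,:400]=A; C[:300,400:]=B; cv2.imwrite("pics/z2.png",C)
E
```

```text
l15 t4.6 open 65.8 F [ 0.4 -0.2 -4.1] proj [-1.4, -0.2, -3.9] [450.7929  23.0203 301.3418]
l90 t5.2 open 65.1 F [ 0.1 -0.5 -3.1] proj [-1.2, -0.5, -2.9] [419.1905  21.9104 368.632 ]
near t7.5 open 65.4 F [ 0.3 -0.  -2.6] proj [-2.6] [509.2475 302.0611 192.5272]
  lowered 8.0 f 13.9 z 185.7
touch t9.6 open 65.2 F [-4.8 -1.  11.2] proj [11.2] [509.1875 302.0862 185.7246]
```

View pics/z2.png

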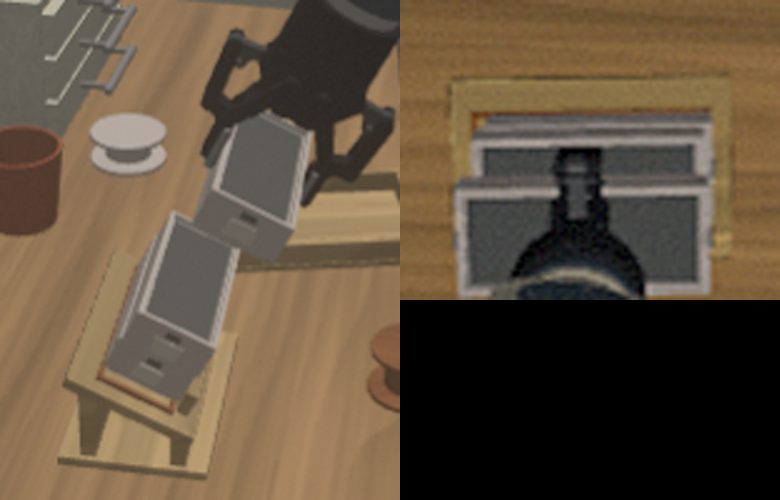

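The middle case now lies exposed on the stand, its lid spanning about x 471 to 713 in the right crop, slightly towards −y. The top case is on the mat. Next I release it, fetch the middle case and put it in the tray.

```bash
python3 - <<'E'
from h import *
u,v,n=board(.035); z=np.array([0,0,1.])
r.grip(78); st("rel",z)
p=np.array(r.read_tool_pos()); r.line_to(p+[0,0,75],rate=150)
g=np.array([457.2,23.24,287.65])-34*n-2.5*v
r.move_to(g+95*n,quat(-n,u)); r.line_to(g+n,rate=110); st("at mid",u,v,n)
grasp(u,v,n); st("grip",u,v,n); p=np.array(r.read_tool_pos()); print("gripped",p)
r.line_to(p+15*n,rate=40); st("l15",u,v,n)
r.line_to(p+110*n,rate=150)
cv2.imwrite("pics/side3.png",viewer.camera("side")); cv2.imwrite("pics/top3.png",viewer.camera("top"))
a=.29; q=quat(-z,[np.sin(a),-np.cos(a),0])
r.move_to([465,-270,280],q); r.pause(.2)
r.line_to([465,-270,194],rate=100); st("near",z)
lower(z,16,4,rate=20); st("touch",z)
cv2.imwrite("pics/top4.png",viewer.camera("top"))
A=cv2.imread("pics/side3.png")[170:350,240:380]; B=cv2.imread("pics/top3.png")[190:265,245:340]; D=cv2.imread("pics/top4.png")[220:320,350:445]
A=cv2.resize(A,None,fx=2.8,fy=2.8,interpolation=2); B=cv2.resize(B,None,fx=4,fy=4,interpolation=2);D=cv2.resize(D,None,fx=2.5,fy=2.5,interpolation=2)
C=np.zeros((560,780,3),np.uint8); C[:A.shape[0],:A.shape[1]]=A; C[:300,400:]=B;C[310:310+D.shape[0],400:400+D.shape[1]]=D; cv2.imwrite("pics/z3.png",C)
E
```

```text
rel t9.8 open 78.3 F [ 0.8 -0.7 -0.2] proj [-0.2] [509.3209 302.0814 184.4731]
at mid t12.6 open 78.4 F [ 0.4  0.3 -0.6] proj [0.2, 0.3, -0.7] [471.3139  21.3445 258.0979]
  fu 1.8
grip t13.3 open 65.4 F [-3.9  0.6  8. ] proj [-0.1, 0.7, 8.9] [471.3524  21.1847 258.5467]
gripped [471.3524  21.1847 258.5467]
l15 t13.8 open 65.1 F [ 0.6 -0.5 -1.8] proj [-0.2, -0.6, -1.9] [464.8453  20.9444 272.1958]
near t17.1 open 65.1 F [ 0.6 -0.2 -1.6] proj [-1.6] [ 465.1934 -270.1516  194.5199]
  lowered 8.0 f 10.1 z 187.4
touch t19.1 open 65.0 F [-1.9  1.   8.6] proj [8.6] [ 465.1175 -270.1075  187.4076]
```

View pics/z3.png

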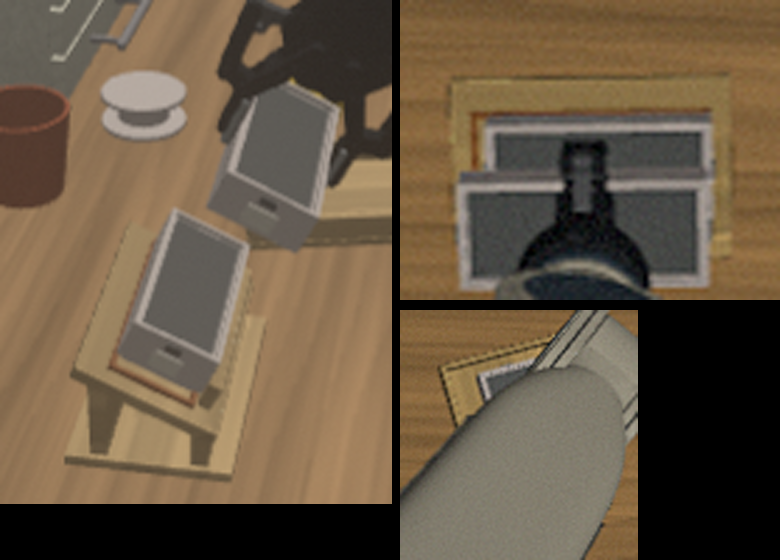

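The bottom case alone remains on the stand, shifted towards −y. The middle case is between the tray walls. I'll release it, back off and check.

```bash
python3 - <<'E'
from h import *
z=np.array([0,0,1.])
r.grip(76); st("rel",z); r.pause(.3)
p=np.array(r.read_tool_pos()); r.line_to(p+[0,0,95],rate=150); st("up",z)
a=-.275; q=quat(-z,[-np.sin(a),np.cos(a),0])
r.move_to([509,302,262],q); st("mat",z)
for k in("side","top"): cv2.imwrite(f"pics/{k}5.png",viewer.camera(k))
A=cv2.imread("pics/side5.png")[220:345,260:350]; B=cv2.imread("pics/top5.png")[195:265,250:340]; D=cv2.imread("pics/top5.png")[220:320,350:445]
A=cv2.resize(A,None,fx=4,fy=4,interpolation=2); B=cv2.resize(B,None,fx=4.5,fy=4.5,interpolation=2);D=cv2.resize(D,None,fx=2.5,fy=2.5,interpolation=2)
C=np.zeros((575,780,3),np.uint8); C[:A.shape[0],:A.shape[1]]=A; C[:315,370:775]=B;C[320:570,370:370+D.shape[1]]=D; cv2.imwrite("pics/z5.png",C)
E
```

```text
rel t19.4 open 76.1 F [0.5 0.5 0.1] proj [0.1] [ 465.2535 -270.2009  186.5308]
up t20.5 open 76.2 F [ 0.  -0.1  1. ] proj [1.0] [ 464.9991 -270.0012  280.7277]
mat t22.6 open 75.9 F [ 0.3 -0.2 -1. ] proj [-1.0] [509.4043 301.3212 261.9524]
```

View pics/z5.png

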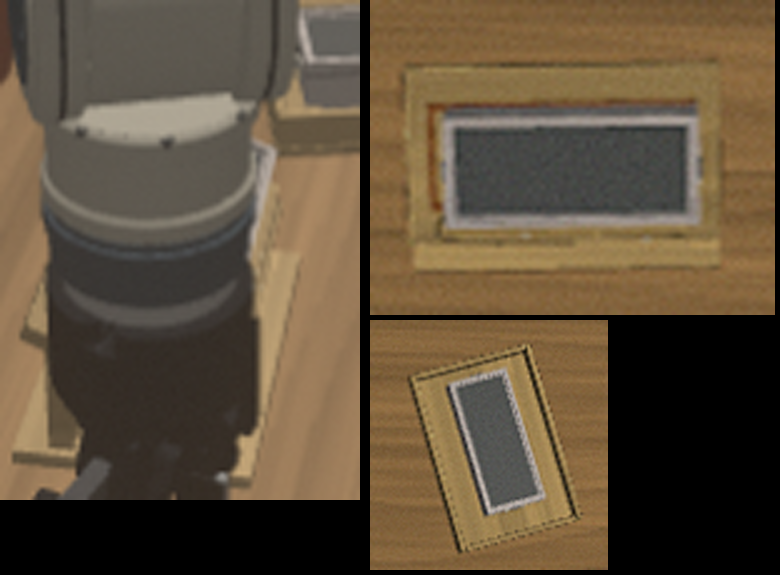

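```bash
cat > loc2.py <<'E'
from loc import *
print("-----")
tz=lambda x,y:((x-370)/4.5+250-.4,y/4.5+195-.4); sz=lambda x,y:(x/2.8+240-.3,y/2.8+170-.3)
T=[tz(443,117),tz(698,113),tz(700,222),tz(445,228)]
S=[sz(124,325),sz(177,211),sz(248,243),sz(213,365)]
def f2(q,w=1):
    X=Rb(q[2]/100).apply(L)+[q[0],q[1],81.6]
    return np.concatenate([np.r_[proj("top",x)-t,w*(proj("side",x)-s)] for x,t,s in zip(X,T,S)])
for w in (1,0):
    o=least_squares(f2,[560,10,3],args=(w,),loss="soft_l1"); print("bottom",o.x); print(o.fun.reshape(-1,4))
    u,v,n=board(.035); print("rel to top-original in u,v:",(np.r_[o.x[:2],81.6]+68*n-[524.5,25.6,143.2])@np.c_[u,v,n])
E
python3 loc2.py | sed -n '/-----/,$p'
python3 - <<'E'
import sys; sys.path.insert(0,'.')
from h import *
# middle case in tray and board corners, from the top view
tz=lambda x,y:((x-370)/4.5+250-.4,y/4.5+195-.4)
dz=lambda x,y:((x-370)/2.5+350-.3,(y-320)/2.5+220-.3)
print("mid",np.mean([plane("top",dz(*p),44) for p in((448,385),(507,370),(544,495),(487,515))],0))
print("tray",np.mean([plane("top",dz(*p),30) for p in((410,378),(528,346),(580,518),(461,551))],0))
a=plane("top",tz(404,67),105);b=plane("top",tz(719,62),105); print("board high edge",a,b,"yaw",np.arctan2(-(a-b)[0],(a-b)[1]), np.linalg.norm(a-b))
E
```

```text
-----
bottom [559.0965  21.5664   1.9219]
[[-0.4044  0.0153  1.0674 -1.7373]
 [-0.0648  0.9607 -2.4551 -1.6697]
 [-0.6683  0.9846 -0.4826  0.6663]
 [-0.3637 -0.4237 -0.0561 -0.9005]]
rel to top-original in u,v: [ 5.1981 -5.2418 -2.3793]
bottom [560.1527  20.7411   3.9153]
[[-0.2467  0.1857  0.     -0.    ]
 [ 0.0826  0.0214 -0.     -0.    ]
 [-0.0741  0.0441 -0.      0.    ]
 [ 0.2396 -0.2574  0.     -0.    ]]
rel to top-original in u,v: [ 6.1287 -6.1035 -2.8129]
mid [ 470.1418 -269.055    44.    ]
tray [ 464.6318 -269.5912   30.    ]
board high edge [611.0978 120.7941 105.    ] [617.8533 -65.1361 105.    ] yaw 0.036317318155432016 186.05283628114256
```

The middle case lies within about 6 mm of the tray centre. The bottom case is about 5.5 mm towards −v of the top case's original place. Vision in u disagrees with what the recess play allows, so I'll feel u with a gentle centring grip on the bottom case's upper edge.

```bash
python3 - <<'E'
from h import *
u,v,n=board(.037); z=np.array([0,0,1.])
g=np.array([457.2,23.24,287.65])-68*n-5.5*v+16*n+1.0*u
r.grip(84)
r.move_to(g+70*n,quat(-n,u)); r.line_to(g,rate=80); st("at bot",u,v,n)
b=r.read_contact_force()
r.grip(74); 
for o in(72,71,70,69,68,67,66,65.5):
    r.grip(o,20); f=(r.read_contact_force()-b)@np.c_[u,v,n]; print(o,"%.1f"%r.read_opening(),f)
    if abs(f[0])>2.5: r.line_to(r.read_tool_pos()+u*np.sign(f[0])*.8,rate=20)
st("bot",u,v,n); print("u,v,n coords rel. to top grip:",(np.array(r.read_tool_pos())-[457.2,23.24,287.65])@np.c_[u,v,n])
E
```

```text
at bot t25.1 open 83.9 F [-0.3  0.4 -0.3] proj [-0.4, 0.4, -0.2] [480.2984  18.6307 241.2561]
72 71.9 [ 0.1489 -1.3958 -0.0655]
71 71.1 [-0.1184 -0.0476 -0.1453]
70 70.0 [ 0.1956 -0.9034  0.5222]
69 68.7 [ 0.9458 -0.1713  0.7361]
68 67.6 [ 3.4384 -0.379   1.8972]
67 67.3 [ 2.3305 -1.1926  0.6786]
66 66.1 [3.4388 0.4812 1.9214]
65.5 65.6 [-0.3105 -0.8295  2.8923]
bot t27.6 open 65.6 F [-1.7 -0.5  2.1] proj [-0.7, -0.5, 2.7] [481.9639  18.6176 241.9853]
u,v,n coords rel. to top grip: [  2.9919  -5.5352 -51.7715]
```

```bash
python3 - <<'E'
from h import *
u,v,n=board(.037); z=np.array([0,0,1.]); P0=np.array([457.2,23.24,287.65]); E=np.c_[u,v,n]
r.grip(78); r.line_to(r.read_tool_pos()+70*n,rate=150); r.grip(78)
a=-.275; q=quat(-z,[-np.sin(a),np.cos(a),0]); j=np.array([-np.sin(a),np.cos(a),0])
r.move_to([509.3,302.08,250],q); r.line_to([509.3,302.08,185.2],rate=120); st("mat",z)
grasp(j,None,None); st("grip",j,z)
r.line_to(r.read_tool_pos()+80*z,rate=150); st("up",z)
g=P0-34*n+2.9*u-5.5*v
r.move_to(g+75*n,quat(-n,u)); r.pause(.3); 
r.line_to(g+12*n,rate=90); r.pause(.2); b=r.read_contact_force(); st("near",u,v,n); print((np.array(r.read_tool_pos())-P0)@E)
lower(n,13,4,step=.7,rate=20,base=b@n)
print("rel n (home about -34, rim -30):",(np.array(r.read_tool_pos())-P0)@E,"dF",(r.read_contact_force()-b)@E,r.read_torque())
np.save("base.npy",b)
E
```

```text
mat t30.5 open 78.5 F [-0.  -0.6  0.2] proj [0.2] [509.6715 301.7171 185.962 ]
  fu -1.1
grip t31.1 open 65.6 F [-2.9  0.   7.3] proj [-0.8, 7.3] [509.4162 302.1395 186.0367]
up t31.8 open 65.3 F [-0.6  0.9 -3.2] proj [-3.2] [509.0808 302.0415 265.0911]
near t34.3 open 65.4 F [ 0.1 -0.5 -3.2] proj [-1.3, -0.5, -3.0] [469.2755  18.1752 269.4932]
[  3.1005  -5.508  -21.4753]
  lowered 12.6 f 8.9 z 258.5
rel n (home about -34, rim -30): [  3.0717  -5.4662 -33.6382] dF [-1.6681  1.0001  8.9322] [-0.0086  1.0966 -0.0189]
```

Contact came at n = −33.6, which is the home height rather than the rim. I'll wiggle gently to confirm it is captive.

```bash
python3 - <<'E'
from h import *
u,v,n=board(.037); P0=np.array([457.2,23.24,287.65]); E=np.c_[u,v,n]; b=np.load("base.npy")
p=np.array(r.read_tool_pos())
def stop(d,m=3.2):
    s=0
    while s<m:
        s+=.4; r.line_to(p+.4*n+d*s,rate=20); f=(r.read_contact_force()-b)@E
        if abs(f@(E.T@d))>7: break
    x=(np.array(r.read_tool_pos())-P0)@E; print("stop %.1f"%s,f,x); return x
for d in (v,u):
    a_=stop(d); c_=stop(-d); p=p+d*(((a_+c_)/2-(p-P0)@E)@(E.T@d)); r.line_to(p+.4*n,rate=20)
lower(n,3,6,step=.4,rate=15,base=b@n)
print((np.array(r.read_tool_pos())-P0)@E,(r.read_contact_force()-b)@E); st("end",u,v,n)
E
```

```text
stop 3.6 [-0.5425 -0.756  -0.3554] [  3.0728  -1.8472 -33.2442]
stop 3.6 [-0.4844  2.5502 -0.022 ] [  3.0879  -9.1016 -33.232 ]
stop 3.6 [-1.7426 -0.4373 -0.2331] [  6.7189  -5.465  -33.2226]
stop 3.6 [6.9296 1.4675 1.0518] [  0.3791  -5.5165 -32.8851]
  lowered 0.4 f 9.1 z 258.3
[  2.6985  -5.3854 -33.63  ] [-1.2831  1.475   9.1415]
end t48.9 open 65.6 F [-5.   0.8  4.5] proj [-2.6, 1.0, 6.2] [474.0364  18.4741 258.3058]
```

The height matches home: −33.6 against an expected −33.7, while riding on the rim would read −29.7. The upper foot also drags the bottom case lightly, and there is a firm stop at the ledge in −u. I'll release, retreat and look.

```bash
python3 - <<'E'
from h import *
u,v,n=board(.037)
r.grip(80); st("rel",u,v,n)
r.line_to(r.read_tool_pos()+90*n,rate=130); st("up",u,v,n)
r.goto_joints([1.15,.259,.021,1.334,0,1.418]); st("away")
for k in("side","top"): cv2.imwrite(f"pics/{k}6.png",viewer.camera(k))
A=cv2.imread("pics/side6.png")[215:345,260:360]; B=cv2.imread("pics/top6.png")[195:265,250:340]; D=cv2.imread("pics/top6.png")[220:320,350:445]
A=cv2.resize(A,None,fx=3.6,fy=3.6,interpolation=2); B=cv2.resize(B,None,fx=4.5,fy=4.5,interpolation=2);D=cv2.resize(D,None,fx=2.5,fy=2.5,interpolation=2)
C=np.zeros((575,780,3),np.uint8); C[:A.shape[0],:A.shape[1]]=A; C[:315,370:775]=B;C[320:570,370:370+D.shape[1]]=D; cv2.imwrite("pics/z6.png",C)
E
```

```text
rel t49.2 open 80.0 F [ 0.1 -0.4 -0.1] proj [0.0, -0.4, -0.1] [474.5443  18.4237 258.1914]
up t50.1 open 80.0 F [ 0.1  0.2 -0.5] proj [-0.1, 0.2, -0.5] [436.526   17.0167 339.2339]
away t52.3 open 79.7 F [ 0.1 -0.6  0.3] proj [] [146.436  529.9393 404.2273]
```

View pics/z6.png

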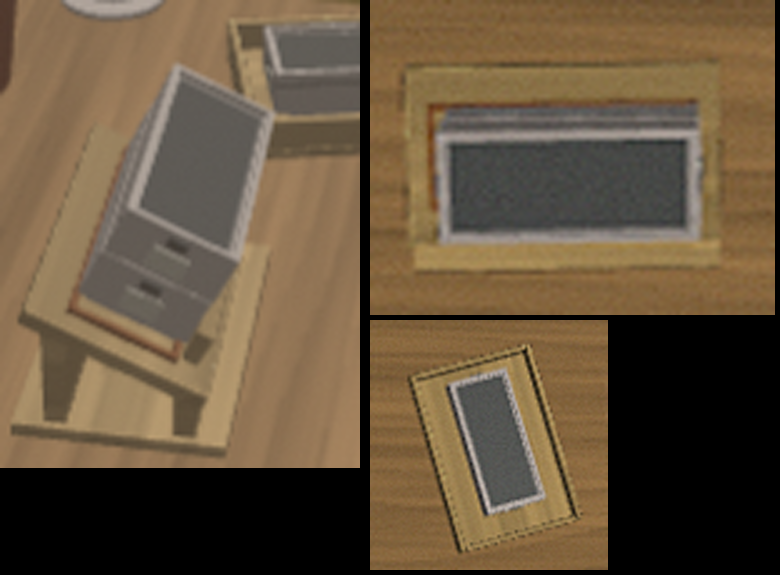

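The picture shows the top case on the bottom one with a thin, even seam along (80,285) to (215,300), the middle case still centred in the tray, and nothing touching the arm. As a numeric check, I'll compare the lid corners with where the middle case's lid was, since that was home on the same layer.

```bash
python3 - <<'E' | sed -n '/==/,$p'
from loc import *
print("==")
a=[(145,313),(177,213),(238,247),(212,348)]; S2=[(x/2.5+240-.3,y/2.5+150-.3) for x,y in a]
b=[(130,207),(180,66),(273,112),(235,257)]; S6=[(x/3.6+260-.36,y/3.6+215-.36) for x,y in b]
# top view lid corners: middle's is partly hidden now, so use new top view for u,v
T6=[((x-370)/4.5+250-.4,y/4.5+195-.4) for x,y in((438,133),(701,130),(699,237),(442,243))]
ctr=lambda P,t0,S_,T_:None
def fit(Tc,Sc,g):
    def ff(p):
        X=Rb(p[3]/100).apply(L)+p[:3]
        return np.concatenate([np.r_[proj("top",x)-t,proj("side",x)-s] for x,t,s in zip(X,Tc,Sc)])
    return least_squares(ff,g,loss="soft_l1").x
u,v,n=board(.037); E=np.c_[u,v,n]
t0=fit(T,S,[524,25,141,3]); t6=fit(T6,S6,[540,20,115,3])
print("orig",t0,"now",t6,"diff u,v,n",(t6-t0)[:3]@E,"expect u 2.7 v -5.4 n -34 (home) / -30 (rim)")
print("side shift seen",np.mean(np.subtract(S6,S2),0))
X=Rb(.037).apply(L)+[538.4,23,111.]
for k in(0,4): print(k,np.mean([proj("side",x+2.2*u-2.9*v+k*n)-proj("side",x) for x in X],0))
E
```

```text
==
orig [524.6085  25.0601 140.5922   3.8918] now [542.7912  19.9877 111.5394   3.2262] diff u,v,n [  4.0308  -5.7416 -33.9292] expect u 2.7 v -5.4 n -34 (home) / -30 (rim)
side shift seen [-0.4544 -2.5767]
0 [-0.759  -1.2778]
4 [ 0.0977 -2.7151]
```

Absolute height agrees too. At contact the TCP put the top case's centre at z = 258.3 − 161·0.906 = 112.4. Home would be about 112.8 and the rim about 116.4. I'm handing the job in.

```bash
python3 -c "
from workcell import r
r.sign_off(); print(r.read_clock())"
```

```text
the job is handed in; nothing more can be done
the job is handed in; nothing more can be done
```

I moved the top case to the mat, set the middle case flat in the tray, and put the top case back on the bottom case. I found the bottom case with a top-view fix and a light centring grip. The job was handed in at about 52 s on the clock, and sign-off gives no verdict.

**Checks that agreed**
- **Middle case:** it lies flat, within about 6 mm of the tray centre, and lengthwise in it.
- **Top case height:** contact came at −33.6 mm relative to its original position, where home is about −33.7 and riding on the rim about −29.7. Its centre worked out at z ≈ 112.4 mm, against about 112.8 for home. The two-camera fit gave −33.9.
- **Release:** both cases are let go and the arm is parked clear. I set no bystander moving and saw none moved, but I did not measure them afterwards.

**Checks that disagreed**
- **Wiggle test:** it gave no firm stop along the board's length, and in slope only at the low ledge. I think the light bottom case slid along with the top one. That means the bottom case may have shifted slightly in its seat before I re-centred. I estimate the top case is now about 5 mm off-centre level and under 1 mm off in slope, within the limits.
- **Side-view shift check:** this single-camera comparison fell nearer the rim value (2.6 px seen; 1.3 expected for home, 2.7 for rim). I discounted it because it depends on the slope offset, where vision read 1–3 mm higher than touch.

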